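# Set the gauge arm of a luthier's marking jig over a seated radius block

## Task

I am cutting a press caul from the rosewood radius block: lower the block into the pocket of the marking jig, seated flat and square, hollow face up, and let go of it. Then squeeze the head of the telescoping gauge arm so that its yellow lock button goes right in, draw the arm out until the edge of its blade stands at the red 80 mm mark on the scale, and finish holding it there, still gripped, so that I can scribe the line. Do not drop the block, and leave the other tools where they are.

Things in the scene. Friction and masses are not known exactly. Their poses are not given: they have to be found in the camera images.
- block: The rosewood radius block, dark red-brown, 120 mm long (its y), 50 mm wide (its x), 28 mm thick, about 0.15 kg, loose on the bench, flat back down and shallow hollow face up. Origin at the centre of its underside. Either way round is the same.
- jig: Marking jig: grey-green plate 12 mm thick screwed to the bench, x from -100 to +118 mm, y from -290 to +140 mm. Origin at bench height under the scale's zero line; +y is the way the gauge arm draws out; scale zero = pocket's end wall = y 0. The pocket lies on the -x side, the arm's dark square tube at x +30 mm, the scale ledge at x +98 to +112 mm, y -42 to +122 mm, its top 41 mm over the bench.
- pocket (a point): Centre of the pocket's floor (top of the plate, 12 mm over the bench); axes as the jig's. Pocket 123 mm long (y), 53 mm wide (x); brass walls 10 mm high, 8 mm thick, with a 4 mm sloped lead-in. Each long wall has a 60 mm gap in its middle for the fingers. The seated block lies with its length along y, its top 40 mm over the bench.
- gauge (a joint): Scale reading of the telescoping gauge arm, m: 0.080 when the blade's edge stands at the red mark. Starts latched home at -0.031, blade clear of the pocket; travel to 0.101. With the lock button pressed in it draws out lightly: drag 0.6 N plus a return spring of 1.5 to 2.2 N, so that the arm runs back towards home if let go.
- head: Black head at the outer end of the gauge arm, moving with it; axes as the jig's, origin at bench height at the blade's edge line, 30 mm in -x from the arm's axis. Part to squeeze: 24 mm wide (x), 60 mm long (y), 20 to 58 mm over the bench. The blade, a chrome strip 194 x 16 x 2 mm, crosses the arm at the outer end, underside 43 mm over the bench, marking edge on the +y side.
- grip (a point): Point to squeeze, which moves with the head: on its middle line, 45 mm over the bench, 50 mm behind the blade's edge (34 mm from the blade); axes as the jig's; fingers close along x. The +x face carries the button, the -x face is plain, each 12 mm from this point. Room beside the head: 56 mm on the +x side up to the scale ledge, 38 mm on the -x side up to the low pocket wall.
- lock (a joint): Travel of the yellow lock button, m: 0 out, 0.004 fully in. Round, 17 mm across, centre 43 mm over the bench beside the grip point, standing 6 mm out of the head's +x face and moving towards -x. About 7 N pushes it fully in; it springs out when let go. From 3 mm in, the arm is free of its home latch. Pressed in, the squeezed width falls from 30 to 26 mm.
- red_mark (a point): The red 80 mm mark on the scale ledge, 41 mm over the bench: a line 2 mm wide across the ledge and down its front. Other marks are black, every 10 mm from 0 to 100.
- blade_end (a point): The blade's marking edge where it lies over the scale, 43 mm over the bench; it moves with the arm and stands level with the red mark along y when the reading is 80 mm.
- dresser: Nickel fret end dresser, 70 x 30 x 30 mm, loose; leave alone.
- guard: Blue plastic fretboard guard, a slotted plate 130 x 60 x 5 mm, loose; leave alone.
- capo: Chrome capo, lying on its side, about 100 x 60 x 18 mm, loose; leave alone.
Not all that is in view belongs to the job. Of the things like the block, leave any that is orange or pink; of the rest the smaller one is meant.

How it is judged:
By the outcome, as a careful person would: the job done as asked, in the order asked, and still so for the second after the job is handed in, while the arm keeps its last pose, push and grip.
It also fails if it takes over 51 s, if anything falls off the work surface, if the arm or the gripper's body presses on something with over 40 N, if the wrist force passes 120 N, or if a joint passes its speed limit or range.

## Robot

A 7-joint arm with a two-finger parallel gripper is mounted at the origin on the work surface. World frame = base frame: x ahead of the robot, y to its left, z up, the work surface at z = 0. Lengths are in m, angles in rad, forces in N, time in s.
With the tool pointing down it reaches from about 0.35 to 0.9 m from the base axis. Payload 8.1 kg.
Tool frame: the origin (TCP) lies between the finger pads; the fingertips stand ahead of it and the grasp point (between the pads) is the TCP (arm.nose_length is the z of the fingertips in the tool frame, in m); z points along the fingers, y is the line along which they close (so a half turn about z gives the same grasp; the last joint's range is limited). The gripper opens to 92 mm and grips with 3 to 60 N. Pads are 19 mm wide; open, the fingers measure 130 mm over their backs; the gripper's body (75 mm by 190 mm) begins 47 mm behind the grasp point.
Start: joints at [-1.453, 0.434, 0.025, 1.573, -0.012, 1.134, -0.075], TCP at [0.137, 0.61, 0.246] pointing down, gripper open.
Joint ranges: [-2.62, 2.62], [-0.44, 2.09], [-1.27, 1.32], [0.08, 2.57], [-1.32, 4.46], [0.12, 2], [-2.74, 2.74]. Speed limits (rad/s): [2.22, 2.22, 3.01, 3.01, 3.14, 3.14, 3.14].

## Interface

Orientations are given as a rotation vector (axis times angle).
In Python, from cell import sensors, optics, arm gives the robot as it stands.
- The arm moves only by the tool arm_command, never from a script. Its argument "deltas" is one flat list of numbers, 7 for each row, row after row: the turn, a rotation vector about the world's x, y, z as a fraction of full scale, then the shift along the world's x, y, z as a fraction of full scale, then the finger opening in mm, from 0 to 91.8. In form: [wx, wy, wz, dx, dy, dz, fingers, wx, wy, wz, dx, dy, dz, fingers, ...]. A call has 1 to 20 rows; each row is the pose to reach, as a shift and turn from the pose commanded when the call began; what a row does not reach only later rows make up. Full scale, the value 1, is 1 m for a shift and 90 degrees for a turn. A row lasts 1/10 s, in which the tool goes at most 50 mm and 8.59 degrees, less where a joint would pass 70% of its speed; a pose out of reach is approached as far as the arm can. A call with a number of a shift or a turn outside -1 to 1 is refused whole. A call with a gripper value outside its range is refused whole. The fingers move at their own pace and stop on an object; "force" is the grip in N (left out, the last holds). Time passes only in rows, so rows that repeat a pose let the fingers close. It gives the time, the measured TCP pose, the force, the opening and the grip force at its end, in the units of the state.
- sensors.observe(): the state, without advancing time (a new reading comes with each control period).
- optics.get_image(name): name is "scene" or "top" or "wrist"; returns the picture (420x560x3 uint8, blue, green, red); there is no depth.
- optics.calibration(name): a dict with "camera_matrix" (3x3 intrinsics, pixels), "rvec" (rotation vector, rad) and "tvec" (3), from world to camera coordinates, as OpenCV has them. Camera axes: x right, y down, z forward; pixel columns grow to the right and rows downward; lengths in m; the calibration is good to about 2 mm. A picture is of the moment at which its call begins: read the wrist's pose just before it. calibration takes no time and is no camera call; for the wrist camera it gives the pose at the moment of the call.
- arm.sign_off(): hands the job in; it is judged then, once.
The state is a dict: "clock": time; "joints": joint angles; "dq": joint speeds; "joint_efforts": joint torques, N m; "position": TCP position; "ee_rot": TCP orientation; "force": force on the tool from outside, world axes, zero at the start; "ft_torque": the same for the moment, N m; "width": opening from 0.0 (shut) to 1.0 (fully open); "gripper_force": force on a finger pad.
Only numpy, scipy, OpenCV 4.12 (cv2) and the standard library are available. Lean on these libraries where they do the work, as an engineer would, in place of code of your own. Each camera call takes 0.05 s, during which the arm holds its last target. There are 200 camera calls.

## Working session

There is one attempt and no reset: what is moved stays moved. The work goes in short steps, Python scripts to look and compute and a tool call to move; the robot and the scene stay as the last step left them, time stands still between calls to the robot, and variables do not carry over. Pictures are saved under pics/ and viewed, at most 10 in all, crops included, and the job is handed in when it is done.

Besides the shell and the picture viewer there is one more tool, called after ">>>" as a command line: name --argument value ..., lists and objects as JSON in quotes. arm_command: Moves the arm, as the interface text tells. Its arguments: {"type":"object","properties":{"deltas":{"type":"array","items":{"type":"number"}},"force":{"type":"number"}},"required":["deltas"]}

```bash
mkdir -p pics; ls; python3 - <<'E'
from cell import sensors, optics, arm
import cv2,numpy as np
s=sensors.observe()
for k in("clock","position","ee_rot","width","force"):print(k,s[k])
print(arm.nose_length)
for n in("scene","top","wrist"):
    im=optics.get_image(n);cv2.imwrite(f"pics/{n}0.png",im)
    c=optics.calibration(n);print(n,c)
a=cv2.imread("pics/top0.png");cv2.imwrite("pics/top0b.png",cv2.resize(a,(800,600)))
E
```

```text
pics
clock 0.0
position [0.1368267  0.60933252 0.24494957]
ee_rot [-3.46189658e-01 -3.12243646e+00  2.49272009e-03]
width 1.0002069572373011
force [-0.25301007 -0.25084337  0.74051043]
0.019
scene {'camera_matrix': array([[546.14870764,   0.        , 275.43309347],
       [  0.        , 546.14870764, 210.91471282],
       [  0.        ,   0.        ,   1.        ]]), 'rvec': array([ 1.72401354,  1.75025066, -0.77204732]), 'tvec': array([-0.18348134, -0.28589596,  1.81129696])}
top {'camera_matrix': array([[525.95177977,   0.        , 275.71093481],
       [  0.        , 525.95177977, 218.57460714],
       [  0.        ,   0.        ,   1.        ]]), 'rvec': array([ 2.19362711, -2.13950197,  0.15039395]), 'tvec': array([0.15886915, 0.51014563, 1.59688378])}
wrist {'camera_matrix': array([[298.79984556,   0.        , 277.6199654 ],
       [  0.        , 298.79984556, 208.49424787],
       [  0.        ,   0.        ,   1.        ]]), 'rvec': array([-2.26223186, -1.80905195, -0.27116121]), 'tvec': array([-0.62430683, -0.03605994,  0.39132067])}
```

View pics/top0b.png

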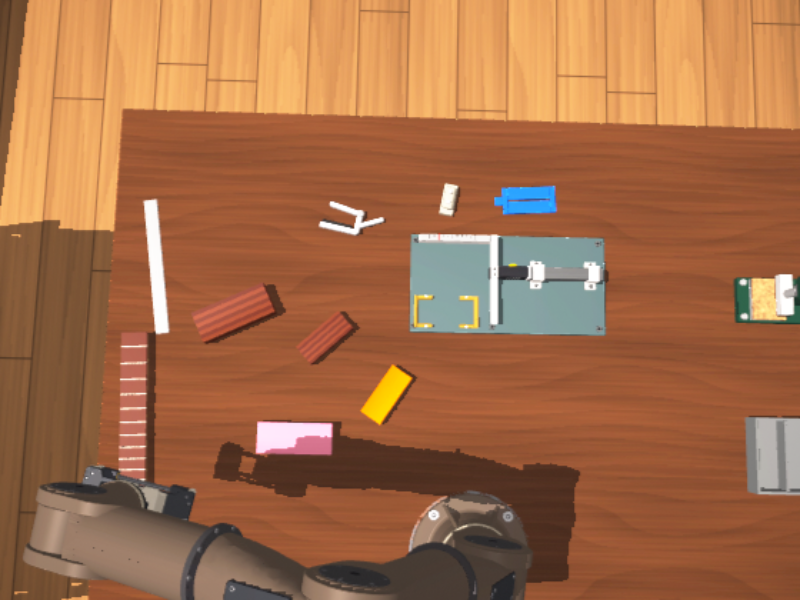

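View pics/scene0.png

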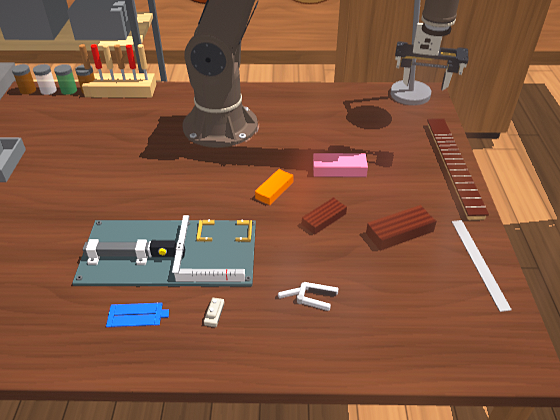

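The top view (800 px wide) shows the meant block at (326,337), with its long axis tilted. The larger red block is at (235,313), and the orange and pink ones are decoys. The jig plate spans (410–605, 235–333), with its pocket at (447,311), gauge head at (513,270) and scale at (455,238). Jig +y points left in the image, along world +y.

```bash
cat > h.py <<'E'
import cv2,numpy as np
from cell import sensors,optics,arm
def pix(c,uv,z):
    "rays through pixels onto plane world z"
    uv=np.array(uv,float).reshape(-1,2);R=cv2.Rodrigues(c["rvec"])[0];o=-R.T@c["tvec"]
    d=np.c_[uv,np.ones(len(uv))]@np.linalg.inv(c["camera_matrix"]).T@R
    return o+d*((z-o[2])/d[:,2])[:,None]
def proj(c,P):
    return cv2.projectPoints(np.array(P,float).reshape(-1,1,3),c["rvec"],c["tvec"],c["camera_matrix"],None)[0].reshape(-1,2)
def biggest(m):
    k=cv2.findContours(m.astype(np.uint8),cv2.RETR_EXTERNAL,cv2.CHAIN_APPROX_NONE)[0]
    return max(k,key=cv2.contourArea)
E
python3 - <<'E'
from h import *
c=optics.calibration("top");im=cv2.imread("pics/top0.png");hsv=cv2.cvtColor(im,cv2.COLOR_BGR2HSV)
s=.7
print("block",pix(c,np.array([[326,337],[349,313],[303,358],[340,310]])*s,.028))
print("bench/block hsv",hsv[236,228],hsv[225,236],hsv[280,200],hsv[150,200],"plate",hsv[220,380],hsv[195,310])
m=(hsv[...,0]>70)&(hsv[...,0]<105)&(hsv[...,1]>30)&(hsv[...,1]<140);m[:,:280]=0;m[:,440:]=0;m[:150]=0;m[260:]=0
m=cv2.morphologyEx(m.astype(np.uint8),cv2.MORPH_CLOSE,np.ones((5,5)))
k=biggest(m);r=cv2.minAreaRect(k);b=cv2.boxPoints(r);P=pix(c,b,.012);print(r,P)
cw=optics.calibration("wrist");R=cv2.Rodrigues(cw["rvec"])[0];print("wristcam pos",-R.T@cw["tvec"],"fwd",R[2])
E
```

```text
block [[0.44868138 0.31644644 0.028     ]
 [0.50202577 0.26858069 0.028     ]
 [0.40223853 0.36413612 0.028     ]
 [0.50805512 0.28823828 0.028     ]]
bench/block hsv [  7 169 202] [  7 168 182] [ 10 169 174] [ 10 167 153] plate [ 92  44 164] [ 89  46 168]
((355.34429931640625, 199.08120727539062), (136.55557250976562, 67.78254699707031), 1.0708245038986206) [[ 0.46785001  0.13684735  0.012     ]
 [ 0.6834763   0.13744268  0.012     ]
 [ 0.6874123  -0.29713208  0.012     ]
 [ 0.47079686 -0.29087693  0.012     ]]
wristcam pos [0.05894416 0.62674888 0.38458111] fwd [ 0.28616842 -0.06466893 -0.95599454]
```

View pics/wrist0.png

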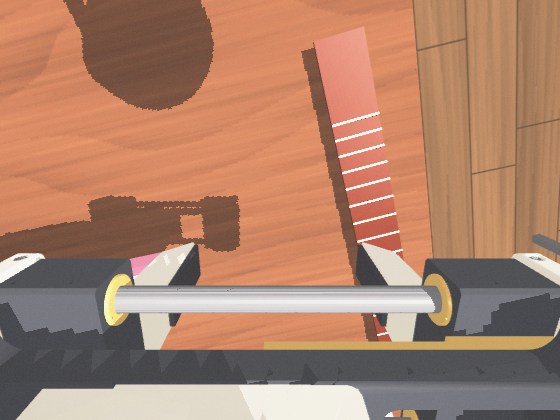

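The wrist view shows only the bench, the fret board at right and the fingers at the bottom. I'll go to a point beside the block, turned to match it, and look again.

>>> arm_command --deltas '[0,0,-0.4,0.373,-0.369,0,91,0,0,-0.4,0.373,-0.369,0,91,0,0,-0.4,0.373,-0.369,0,91,0,0,-0.4,0.373,-0.369,0,91,0,0,-0.4,0.373,-0.369,0,91,0,0,-0.4,0.373,-0.369,0,91,0,0,-0.4,0.373,-0.369,0,91,0,0,-0.4,0.373,-0.369,0,91,0,0,-0.4,0.373,-0.369,0,91,0,0,-0.4,0.373,-0.369,0,91,0,0,-0.4,0.373,-0.369,0,91,0,0,-0.4,0.373,-0.369,0,91,0,0,-0.4,0.373,-0.369,0,91]'

```text
clock: 1.45
position: [0.5098, 0.2406, 0.2454]
ee_rot: [-1.296, -2.861, 0.001]
force: [-0.5, 0.8, -0.5]
width: 0.989
gripper_force: 0.0
```

```bash
python3 - <<'E'
from h import *
import pickle
s=sensors.observe();c=optics.calibration("wrist");im=optics.get_image("wrist");cv2.imwrite("pics/w1.png",im);pickle.dump(c,open("w1.pkl","wb"))
print(s["clock"],s["position"],s["ee_rot"],proj(c,[[.449,.316,.028]]))
E
```

```text
1.45 [0.509805   0.24062951 0.24543372] [-1.29569842e+00 -2.86128535e+00  5.00379870e-04] [[281.50257134 101.08630587]]
```

View pics/w1.png

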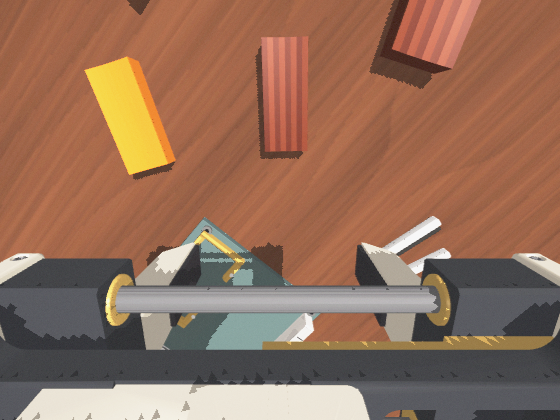

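The block stands upright in the image, with its top face at corners (261,38), (308,37), (308,152) and (264,153). The orange decoy is at left, the larger block at top right and the jig corner at the bottom.

```bash
python3 - <<'E'
from h import *
import pickle
c=pickle.load(open("w1.pkl","rb"));P=pix(c,[[261,38],[308,37],[308,152],[264,152]],.028)[:,:2]
print(P,P.mean(0),np.linalg.norm(P-np.roll(P,-1,0),axis=1))
for a,b in((2,1),(3,0)):d=P[b]-P[a];print("len ang",np.degrees(np.arctan2(d[1],d[0])))
for a,b in((0,1),(3,2)):d=P[b]-P[a];print("wid ang",np.degrees(np.arctan2(d[1],d[0])))
from scipy.spatial.transform import Rotation as Ro
s=sensors.observe();M=Ro.from_rotvec(s["ee_rot"]).as_matrix();print("tool y ang",np.degrees(np.arctan2(M[1,1],M[0,1])),"z",M[:,2])
E
```

```text
[[0.39076271 0.3490129 ]
 [0.42771244 0.38264362]
 [0.51001929 0.29416252]
 [0.47094589 0.25992235]] [0.44986008 0.32143535] [0.04996307 0.12084421 0.05195306 0.1198602 ]
len ang 132.9295735611395
len ang 131.98781437527396
wid ang 42.30767572107982
wid ang 41.22820790177181
tool y ang 41.39199346579554 z [-9.58139222e-04  2.38356503e-04 -9.99999513e-01]
```

>>> arm_command --deltas '[0,0,0.01,-0.03,0.04,-0.02,91,0,0,0.01,-0.06,0.081,-0.05,91,0,0,0.01,-0.06,0.081,-0.1,91,0,0,0.01,-0.06,0.081,-0.14,91,0,0,0.01,-0.06,0.081,-0.17,91,0,0,0.01,-0.06,0.081,-0.195,91,0,0,0.01,-0.06,0.081,-0.212,91,0,0,0.01,-0.06,0.081,-0.222,91,0,0,0.01,-0.06,0.081,-0.222,70,0,0,0.01,-0.06,0.081,-0.222,40,0,0,0.01,-0.06,0.081,-0.222,40,0,0,0.01,-0.06,0.081,-0.222,40,0,0,0.01,-0.06,0.081,-0.222,40,0,0,0.01,-0.06,0.081,-0.222,40]' --force 30

```text
clock: 2.9
position: [0.4501, 0.322, 0.0242]
ee_rot: [1.272, 2.872, 0.001]
force: [-0.9, -0.5, 3.6]
width: 0.541
gripper_force: 30.0
```

>>> arm_command --deltas '[0,0,0,0,0,0.02,40,0,0,0,0,0,0.05,40,0,0,0,0,0,0.09,40,0,0,-0.08,0.01,-0.03,0.12,40,0,0,-0.16,0.02,-0.07,0.15,40,0,0,-0.24,0.03,-0.11,0.18,40,0,0,-0.32,0.04,-0.155,0.2,40,0,0,-0.4,0.05,-0.2,0.22,40,0,0,-0.464,0.063,-0.245,0.24,40,0,0,-0.464,0.063,-0.29,0.257,40,0,0,-0.464,0.063,-0.33,0.257,40,0,0,-0.464,0.063,-0.365,0.257,40,0,0,-0.464,0.063,-0.39,0.257,40,0,0,-0.464,0.063,-0.402,0.257,40,0,0,-0.464,0.063,-0.402,0.257,40,0,0,-0.464,0.063,-0.402,0.257,40]'

```text
clock: 4.5
position: [0.513, -0.0787, 0.2805]
ee_rot: [-2.21, -2.231, -0.0]
force: [0.4, 0.1, -1.5]
width: 0.539
gripper_force: 30.0
```

```bash
python3 - <<'E'
from h import *
import pickle
from scipy.spatial.transform import Rotation as Ro
s=sensors.observe();c=optics.calibration("wrist");im=optics.get_image("wrist");cv2.imwrite("pics/w2.png",cv2.resize(im,(800,600)));cv2.imwrite("pics/w2r.png",im);pickle.dump(c,open("w2.pkl","wb"))
M=Ro.from_rotvec(s["ee_rot"]).as_matrix();print("tool y ang",np.degrees(np.arctan2(M[1,1],M[0,1])),s["clock"],s["position"],s["width"],proj(c,[[.513,.058,.012]]))
E
```

```text
tool y ang 0.5438900869487281 4.5 [ 0.51297219 -0.07874607  0.28050818] 0.5394282856939663 [[279.03794756  69.11880567]]
```

View pics/w2.png

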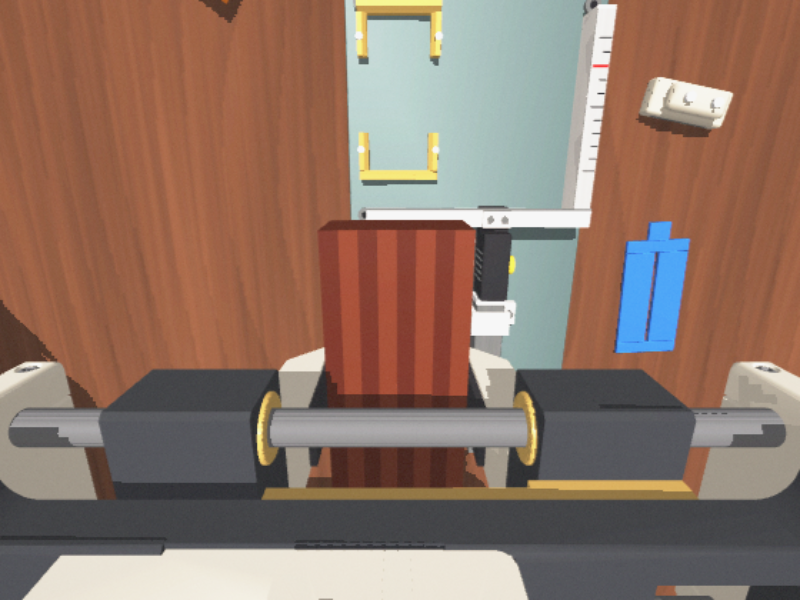

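The pocket's brass walls stand at columns 357–440 and rows 0–182 of the 800 px picture, with the scale ledge at right and its red mark at (600,66). The gauge head is at (492,265) with its yellow button at (511,265), the blade runs along row 217, and the held block's far end is at row 222–230, columns 320–475. I'll measure these by colour.

```bash
python3 - <<'E'
from h import *
import pickle
c=pickle.load(open("w2.pkl","rb"));im=cv2.imread("pics/w2r.png");h=cv2.cvtColor(im,cv2.COLOR_BGR2HSV)
R=cv2.Rodrigues(c["rvec"])[0];print("cam",-R.T@c["tvec"])
y=((h[...,0]>18)&(h[...,0]<35)&(h[...,1]>100)&(h[...,2]>90));y[135:]=0;y[:,:240]=0;y[:,320:]=0
for n,sl in(("far",slice(0,60)),("near",slice(80,135))):
    m=np.zeros_like(y);m[sl]=y[sl];k=biggest(m);r=cv2.boundingRect(k);print(n,r)
for row in(15,25,35,98,105,112,120,124):
    x=np.where(y[row])[0];
    if len(x):
        g=np.split(x,np.where(np.diff(x)>3)[0]+1);print(row,[(a[0],a[-1]) for a in g],np.round(pix(c,[[x[0]-.5,row],[x[-1]+.5,row]],.022)[:,:2],4).tolist())
for col in(260,270,278,290,300):
    x=np.where(y[:,col])[0];g=np.split(x,np.where(np.diff(x)>3)[0]+1);print("col",col,[(a[0],a[-1],np.round(pix(c,[[col,a[0]-.5],[col,a[-1]+.5]],.022)[:,1],4).tolist()) for a in g])
red=((h[...,0]<5)|(h[...,0]>175))&(h[...,1]>150);red[:,:405]=0;red[80:]=0;red[:,440:]=0
q=np.argwhere(red);print("red",q.min(0),q.max(0),pix(c,[q.mean(0)[::-1]],.041))
bl=h[...,2]
print("block end col", [h[r,275].tolist() for r in range(148,166,2)])
print("block row180", [h[180,x].tolist() for x in list(range(220,236,2))+list(range(324,340,2))])
E
```

```text
cam [0.51215235 0.00055006 0.42001522]
far (249, 0, 60, 41)
near (252, 93, 55, 33)
15 [(np.int64(251), np.int64(256)), (np.int64(302), np.int64(308))] [[0.4792, 0.1139], [0.5467, 0.1145]]
25 [(np.int64(254), np.int64(256)), (np.int64(301), np.int64(303))] [[0.4826, 0.1037], [0.5412, 0.1042]]
35 [(np.int64(251), np.int64(256)), (np.int64(301), np.int64(307))] [[0.4788, 0.0932], [0.5463, 0.0938]]
98 [(np.int64(252), np.int64(257)), (np.int64(300), np.int64(305))] [[0.4788, 0.0232], [0.5464, 0.0238]]
105 [(np.int64(256), np.int64(257)), (np.int64(300), np.int64(301))] [[0.4837, 0.015], [0.5417, 0.0155]]
112 [(np.int64(252), np.int64(257)), (np.int64(300), np.int64(305))] [[0.4786, 0.0065], [0.547, 0.0071]]
120 [(np.int64(252), np.int64(304))] [[0.4784, -0.0032], [0.5461, -0.0026]]
124 [(np.int64(252), np.int64(305))] [[0.4783, -0.0081], [0.5475, -0.0075]]
col 260 [(np.int64(0), np.int64(10), [0.1295, 0.1185]), (np.int64(119), np.int64(125), [-0.0013, -0.0099])]
col 270 [(np.int64(0), np.int64(10), [0.1296, 0.1186]), (np.int64(119), np.int64(125), [-0.0011, -0.0098])]
col 278 [(np.int64(0), np.int64(10), [0.1297, 0.1187]), (np.int64(119), np.int64(125), [-0.0011, -0.0097])]
col 290 [(np.int64(0), np.int64(10), [0.1298, 0.1188]), (np.int64(119), np.int64(125), [-0.0009, -0.0095])]
col 300 [(np.int64(0), np.int64(10), [0.1299, 0.1189]), (np.int64(93), np.int64(125), [0.0302, -0.0094])]
red [ 45 416] [ 46 425] [[0.67365264 0.0794302  0.041     ]]
block end col [[0, 0, 247], [0, 0, 247], [0, 0, 247], [6, 152, 99], [5, 152, 99], [7, 159, 96], [5, 151, 105], [6, 156, 175], [6, 163, 174]]
block row180 [[10, 137, 145], [9, 139, 143], [6, 157, 138], [4, 162, 134], [5, 155, 138], [4, 156, 136], [6, 155, 138], [5, 154, 134], [6, 162, 175], [7, 164, 174], [6, 159, 173], [6, 163, 174], [5, 50, 87], [135, 8, 68], [70, 13, 61], [143, 16, 63]]
```

```bash
python3 - <<'E'
from h import *
import pickle
c=pickle.load(open("w2.pkl","rb"));im=cv2.imread("pics/w2r.png");h=cv2.cvtColor(im,cv2.COLOR_BGR2HSV)
print("block end y: top",pix(c,[[278,160.8]],.284),"bottom",pix(c,[[278,153.3]],.2563))
w=(h[...,1]<25)&(h[...,2]>170);w[:, :395]=0;w[:,440:]=0
E=[];
for r in range(12,135):
    x=np.where(w[r])[0]
    if len(x)>5:E.append(pix(c,[[x[-1]+.5,r]],.041)[0,:2])
E=np.array(E);f=np.polyfit(E[:,1],E[:,0],1);res=E[:,0]-np.polyval(f,E[:,1]);k=abs(res)<.0015;f=np.polyfit(E[k,1],E[k,0],1)
print("ledge outer dx/dy",f,k.sum(),len(k),"yaw deg",-np.degrees(f[0]))
p=(h[...,0]>70)&(h[...,0]<105)&(h[...,1]>30)&(h[...,1]<140);E=[]
for r in range(0,145):
    x=np.where(p[r,235:300])[0]
    if len(x):E.append(pix(c,[[235+x[0]-.5,r]],.012)[0,:2])
E=np.array(E);f=np.polyfit(E[:,1],E[:,0],1);print("plate left",f,"yaw",-np.degrees(f[0]),np.polyval(f,.06))
# blade edge row, button
for col in(270,300,330,350,400):
    x=np.where(((h[...,1]<25)&(h[...,2]>190))[138:162,col])[0]; print("blade",col,x.min()+138 if len(x) else None, pix(c,[[col,x.min()+137.5]],.045)[0,:2] if len(x) else None)
yb=(h[...,0]>20)&(h[...,0]<35)&(h[...,1]>150);yb[:170]=0;yb[200:]=0;yb[:,:340]=0;yb[:,375:]=0
q=np.argwhere(yb);print("btn",q.min(0),q.max(0),pix(c,[q.mean(0)[::-1]],.045))
E
```

```text
block end y: top [[ 0.51234608 -0.0183813   0.284     ]] bottom [[ 0.51234895 -0.01818171  0.2563    ]]
ledge outer dx/dy [-0.00603374  0.67966375] 101 123 yaw deg 0.3457076533518068
plate left [0.41015251 0.48235485] yaw -23.500007982220236 0.5069640002607018
blade 270 145 [ 0.502652   -0.03171591]
blade 300 147 [ 0.53967527 -0.0338146 ]
blade 330 145 [ 0.57654297 -0.03107009]
blade 350 148 [ 0.60145531 -0.03448865]
blade 400 139 [ 0.6617857  -0.02311614]
btn [179 356] [190 359] [[ 0.61494888 -0.08169859  0.045     ]]
```

>>> arm_command --deltas '[0,0,0,0,0.03,-0.02,40,0,0,0,0,0.07,-0.05,40,0,0,0,0,0.11,-0.08,40,0,0,0,0,0.13,-0.12,40,0,0,0,0,0.139,-0.16,40,0,0,0,0,0.139,-0.185,40,0,0,0,0,0.139,-0.2,40,0,0,0,0,0.139,-0.205,40,0,0,0,0,0.139,-0.205,40,0,0,0,0,0.139,-0.205,40]'

```text
clock: 5.55
position: [0.5134, 0.0595, 0.0765]
ee_rot: [2.211, 2.231, 0.002]
force: [0.7, 0.1, -1.5]
width: 0.542
gripper_force: 30.0
```

```bash
python3 - <<'E'
from h import *
import pickle
s=sensors.observe();print(s["clock"],s["position"],s["ee_rot"],s["force"],s["width"])
for n in("wrist","scene"):
    c=optics.calibration(n);im=optics.get_image(n);cv2.imwrite(f"pics/{n}3.png",im);pickle.dump(c,open(n+"3.pkl","wb"))
a=cv2.resize(cv2.imread("pics/scene3.png")[190:300,60:270],(800,419));b=cv2.imread("pics/wrist3.png")
cv2.imwrite("pics/c3.png",b)
E
```

```text
5.55 [0.51342362 0.05947052 0.07647261] [2.21088474e+00 2.23135323e+00 1.68209025e-03] [ 0.66831513  0.06118427 -1.45503228] 0.5419938311010091
```

View pics/c3.png

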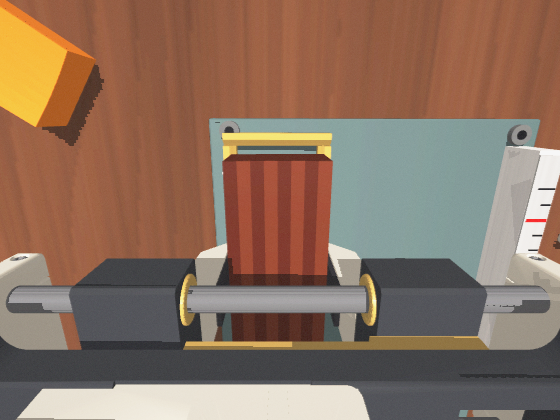

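The block hovers over the pocket. The far brass end wall shows at rows 133–145, columns 222–332, and the block's far end at row 154, columns 223–331.

```bash
python3 - <<'E'
from h import *
import pickle
c=pickle.load(open("wrist3.pkl","rb"));h=cv2.cvtColor(cv2.imread("pics/wrist3.png"),cv2.COLOR_BGR2HSV)
y=(h[...,0]>18)&(h[...,0]<35)&(h[...,1]>100)&(h[...,2]>90);y[125:,][:, :205]=0;y[:125]=0;y[160:]=0;y[:,340:]=0
q=np.argwhere(y);print("wall",q.min(0),q.max(0))
t=q[q[:,0]<q[:,0].min()+4];l,r,top=t[:,1].min()-.5,t[:,1].max()+.5,q[:,0].min()-.5
print("outer far wall",pix(c,[[l,top],[r,top]],.022))
for col in (240,278,315):print(col,np.where(y[:,col])[0])
print("block end col278",[(r,h[r,278].tolist()) for r in range(144,160)])
print("row156",[(x,h[158,x].tolist()) for x in list(range(218,230))+list(range(326,336))])
zt=.0765-.0242+.028
print("block end",pix(c,[[223.5,154],[330.5,154]],zt))
E
```

```text
wall [132 222] [158 331]
outer far wall [[0.47729602 0.12983493 0.022     ]
 [0.54651277 0.13041003 0.022     ]]
240 [133 134 135 136 137 138 139 140 141 142 143 144 145]
278 [133 134 135 136 137 138 139 140 141 143 144 145]
315 [133 134 135 136 137 138 139 140 141 142 143 144 145]
block end col278 [(144, [19, 149, 198]), (145, [20, 131, 168]), (146, [95, 37, 90]), (147, [88, 35, 88]), (148, [90, 28, 91]), (149, [95, 30, 92]), (150, [87, 39, 168]), (151, [91, 35, 166]), (152, [90, 35, 167]), (153, [88, 38, 167]), (154, [6, 159, 93]), (155, [4, 148, 100]), (156, [7, 169, 95]), (157, [6, 151, 98]), (158, [6, 158, 95]), (159, [5, 157, 96])]
row156 [(218, [85, 38, 169]), (219, [85, 38, 167]), (220, [84, 41, 169]), (221, [86, 37, 165]), (222, [87, 36, 165]), (223, [23, 85, 216]), (224, [25, 130, 246]), (225, [21, 147, 239]), (226, [13, 153, 133]), (227, [6, 158, 95]), (228, [6, 158, 95]), (229, [6, 158, 97]), (326, [6, 157, 96]), (327, [7, 173, 93]), (328, [6, 155, 97]), (329, [16, 157, 193]), (330, [22, 99, 218]), (331, [69, 26, 169]), (332, [87, 44, 161]), (333, [88, 41, 161]), (334, [87, 42, 163]), (335, [85, 43, 165])]
block end [[0.48830008 0.12272303 0.0803    ]
 [0.53642038 0.1231211  0.0803    ]]
```

>>> arm_command --deltas '[0,0,-0.002,-0.0005,0.0007,-0.01,40,0,0,-0.002,-0.0005,0.0007,-0.02,40,0,0,-0.002,-0.0005,0.0007,-0.026,40,0,0,-0.002,-0.0005,0.0007,-0.03,40,0,0,-0.002,-0.0005,0.0007,-0.032,40,0,0,-0.002,-0.0005,0.0007,-0.034,40,0,0,-0.002,-0.0005,0.0007,-0.036,40,0,0,-0.002,-0.0005,0.0007,-0.038,40,0,0,-0.002,-0.0005,0.0007,-0.039,40,0,0,-0.002,-0.0005,0.0007,-0.0395,40,0,0,-0.002,-0.0005,0.0007,-0.0395,40]'

```text
clock: 6.75
position: [0.5124, 0.0595, 0.0363]
ee_rot: [2.215, 2.227, 0.0]
force: [-0.2, -0.5, -0.5]
width: 0.54
gripper_force: 30.0
```

>>> arm_command --deltas '[0,0,0,0,0,-0.0005,40,0,0,0,0,0,-0.001,40,0,0,0,0,0,-0.001,40]'

```text
clock: 7.05
position: [0.5125, 0.0595, 0.0361]
ee_rot: [-2.216, -2.227, -0.001]
force: [-4.3, 0.2, 13.3]
width: 0.543
gripper_force: 30.0
```

Contact came at the seated height, so I'll let go gently and rise.

>>> arm_command --deltas '[0,0,0,0,0,0.0005,56,0,0,0,0,0,0.0005,62,0,0,0,0,0,0.0005,70,0,0,0,0,0,0.0005,70,0,0,0,0,0,0.0005,70,0,0,0,0,0,0.015,70,0,0,0,0,0,0.04,70,0,0,0,0,0,0.08,70,0,0,0,0,-0.04,0.12,70,0,0,0,0,-0.08,0.16,70,0,0,0,0,-0.11,0.18,70,0,0,0,0,-0.125,0.19,70,0,0,0,0,-0.125,0.19,70,0,0,0,0,-0.125,0.19,70]'

```text
clock: 8.45
position: [0.5121, -0.0644, 0.2244]
ee_rot: [-2.214, -2.227, 0.0]
force: [-0.2, 0.4, 0.7]
width: 0.762
gripper_force: 0.0
```

```bash
python3 - <<'E'
from h import *
import pickle
s=sensors.observe();print(s["clock"],s["position"],s["ee_rot"],s["force"],s["width"])
c=optics.calibration("wrist");im=optics.get_image("wrist");cv2.imwrite("pics/w4r.png",im);cv2.imwrite("pics/w4.png",cv2.resize(im,(800,600)));pickle.dump(c,open("w4.pkl","wb"))
E
```

```text
8.45 [ 0.51205036 -0.06439779  0.22441656] [-2.21424253e+00 -2.22680418e+00  2.97828868e-04] [-0.15274292  0.38172542  0.65522236] 0.7624274470646492
```

View pics/w4.png

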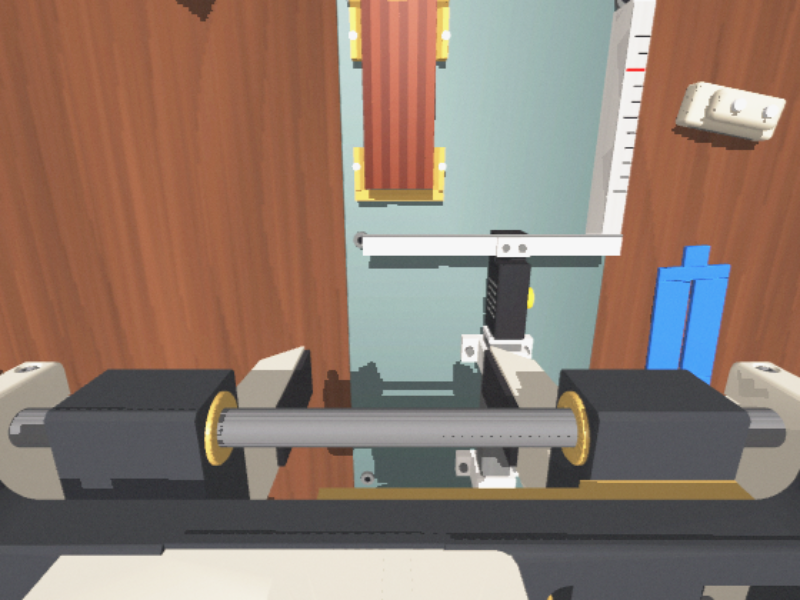

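The block sits inside the walls, with its end at row 188 and columns 362–436 between the brass walls. The head is at columns 488–528, rows 255–338, with the button at (531,297).

```bash
python3 - <<'E'
from h import *
import pickle
c=pickle.load(open("w4.pkl","rb"));im=cv2.imread("pics/w4r.png");h=cv2.cvtColor(im,cv2.COLOR_BGR2HSV)
for r in(190,215,228):
    x=np.where(h[r,335:385,2]<50)[0]+335;print(r,x.min(),x.max(),"right top edge",pix(c,[[x.max()+.5,r]],.058)[0,:2],"left",pix(c,[[x.min()-.5,r],[x.min()-.5,r]],.058)[0,:2])
yb=(h[...,0]>20)&(h[...,0]<35)&(h[...,1]>150);yb[:195]=0;yb[225:]=0;yb[:,:360]=0;yb[:,385:]=0
q=np.argwhere(yb);print("btn",q.min(0),q.max(0),pix(c,[q.mean(0)[::-1]],.045))
red=((h[...,0]<5)|(h[...,0]>175))&(h[...,1]>150);red[:,:435]=0;red[60:]=0;red[:,455:]=0
q=np.argwhere(red);print("red",q.min(0),q.max(0),pix(c,[q.mean(0)[::-1]],.041))
print("head top row 205",[(x,h[205,x].tolist()) for x in range(338,376,2)])
g=pix(c,[[270*.7,189*.7]],.012)
print("blade edge col",[(r,h[r,390].tolist()) for r in range(160,170)],pix(c,[[390,164]],.045))
# block in pocket
for r in (110,125): print(r,[(x,h[r,x].tolist()) for x in list(range(247,258))+list(range(300,314))])
E
```

```text
190 342 348 right top edge [ 0.58596322 -0.05788197] left [ 0.57861334 -0.05791985]Traceback (most recent call last):
  File "<stdin>", line 5, in <module>
    return umr_minimum(a, axis, None, out, keepdims, initial, where)
ValueError: zero-size array to reduction operation minimum which has no identity
```

```bash
python3 - <<'E'
from h import *
import pickle
c=pickle.load(open("w4.pkl","rb"));im=cv2.imread("pics/w4r.png");h=cv2.cvtColor(im,cv2.COLOR_BGR2HSV)
print("V row195",[(x,int(h[195,x,2])) for x in range(338,376)])
yb=(h[...,0]>20)&(h[...,0]<35)&(h[...,1]>150);yb[:195]=0;yb[225:]=0;yb[:,:360]=0;yb[:,385:]=0
q=np.argwhere(yb);print("btn",q.min(0),q.max(0),pix(c,[q.mean(0)[::-1]],.043))
red=((h[...,0]<5)|(h[...,0]>175))&(h[...,1]>150);red[:,:435]=0;red[60:]=0;red[:,455:]=0
q=np.argwhere(red);print("red",q.min(0),q.max(0),pix(c,[q.mean(0)[::-1]],.041))
print("blade edge",[(r,int(h[r,390,2])) for r in range(160,172)],pix(c,[[390,164]],.045))
for r in (110,128): print(r,[(x,h[r,x].tolist()[:2]) for x in list(range(248,258))+list(range(302,312))])
for x in (347,368):print(x,pix(c,[[x,195]],.058))
E
```

```text
V row195 [(338, 194), (339, 191), (340, 112), (341, 68), (342, 87), (343, 76), (344, 48), (345, 40), (346, 43), (347, 44), (348, 44), (349, 67), (350, 67), (351, 72), (352, 69), (353, 71), (354, 68), (355, 70), (356, 71), (357, 72), (358, 68), (359, 72), (360, 70), (361, 73), (362, 67), (363, 71), (364, 72), (365, 70), (366, 70), (367, 68), (368, 69), (369, 67), (370, 67), (371, 172), (372, 175), (373, 177), (374, 182), (375, 176)]
btn [201 369] [215 372] [[ 0.61602165 -0.08269401  0.043     ]]
red [ 48 439] [ 49 450] [[0.67278402 0.07942484 0.041     ]]
blade edge [(160, 173), (161, 175), (162, 175), (163, 171), (164, 181), (165, 156), (166, 247), (167, 247), (168, 247), (169, 247), (170, 247), (171, 247)] [[ 0.63127252 -0.03228901  0.045     ]]
110 [(248, [27, 116]), (249, [27, 124]), (250, [27, 127]), (251, [24, 142]), (252, [21, 143]), (253, [21, 147]), (254, [18, 151]), (255, [9, 146]), (256, [6, 144]), (257, [5, 146]), (302, [7, 152]), (303, [15, 156]), (304, [22, 142]), (305, [22, 142]), (306, [22, 146]), (307, [25, 134]), (308, [27, 127]), (309, [27, 125]), (310, [27, 126]), (311, [26, 58])]
128 [(248, [24, 97]), (249, [27, 124]), (250, [27, 129]), (251, [26, 133]), (252, [22, 143]), (253, [21, 147]), (254, [21, 148]), (255, [13, 154]), (256, [6, 151]), (257, [5, 149]), (302, [6, 154]), (303, [17, 153]), (304, [22, 149]), (305, [22, 148]), (306, [23, 145]), (307, [26, 128]), (308, [27, 129]), (309, [27, 125]), (310, [25, 109]), (311, [51, 17])]
347 [[ 0.58478152 -0.06330486  0.058     ]]
368 [[ 0.60693926 -0.06319006  0.058     ]]
```

>>> arm_command --deltas '[0,0,0,0.04,-0.01,0,56,0,0,0,0.075,-0.0175,-0.02,56,0,0,0,0.087,-0.0175,-0.05,56,0,0,0,0.087,-0.0175,-0.09,56,0,0,0,0.087,-0.0175,-0.12,56,0,0,0,0.087,-0.0175,-0.145,56,0,0,0,0.087,-0.0175,-0.165,56,0,0,0,0.087,-0.0175,-0.176,56,0,0,0,0.087,-0.0175,-0.179,56,0,0,0,0.087,-0.0175,-0.179,56,0,0,0,0.087,-0.0175,-0.179,40,0,0,0,0.087,-0.0175,-0.179,15,0,0,0,0.087,-0.0175,-0.179,15,0,0,0,0.087,-0.0175,-0.179,15,0,0,0,0.087,-0.0175,-0.179,15,0,0,0,0.087,-0.0175,-0.179,15]' --force 25

```text
clock: 10.1
position: [0.5996, -0.083, 0.0469]
ee_rot: [2.216, 2.227, 0.001]
force: [-1.5, 0.4, 5.8]
width: 0.275
gripper_force: 25.0
```

The button is in, since the squeezed width reads about 25 mm. Now I'll draw the arm out most of the way.

>>> arm_command --deltas '[0,0,0,0,0.002,0,15,0,0,0,0,0.006,0,15,0,0,0,0,0.014,0,15,0,0,0,0,0.024,0,15,0,0,0,0,0.035,0,15,0,0,0,0,0.047,0,15,0,0,0,0,0.059,0,15,0,0,0,0,0.071,0,15,0,0,0,-0.0005,0.083,0,15,0,0,0,-0.0005,0.093,0,15,0,0,0,-0.0005,0.101,0,15,0,0,0,-0.0005,0.106,0,15,0,0,0,-0.0006,0.108,0,15,0,0,0,-0.0006,0.108,0,15,0,0,0,-0.0006,0.108,0,15]'

```text
clock: 11.6
position: [0.5989, 0.025, 0.0469]
ee_rot: [2.215, 2.227, 0.001]
force: [-2.2, -1.4, 8.6]
width: 0.275
gripper_force: 25.0
```

```bash
python3 - <<'E'
from h import *
import pickle
s=sensors.observe();print(s["clock"],s["position"],s["force"],s["width"])
for n in ("wrist","scene"):
    c=optics.calibration(n);im=optics.get_image(n);cv2.imwrite(f"pics/{n}5.png",im);pickle.dump(c,open(n+"5.pkl","wb"))
    print(proj(c,[[.5675,.0605,.04],[.674,.079,.041]]))
w=cv2.imread("pics/wrist5.png")
cv2.imwrite("pics/c5.png",cv2.resize(w[50:350],(800,429)))
E
```

```text
11.6 [0.5988965  0.0249973  0.04689986] [-2.15573611 -1.36713861  8.57660574] 0.2745161328162426
[[217.02711062 206.50141427]
 [431.81113172 171.82264711]]
[[222.22002501 238.89834803]
 [226.00213367 271.01807712]]
```

View pics/c5.png

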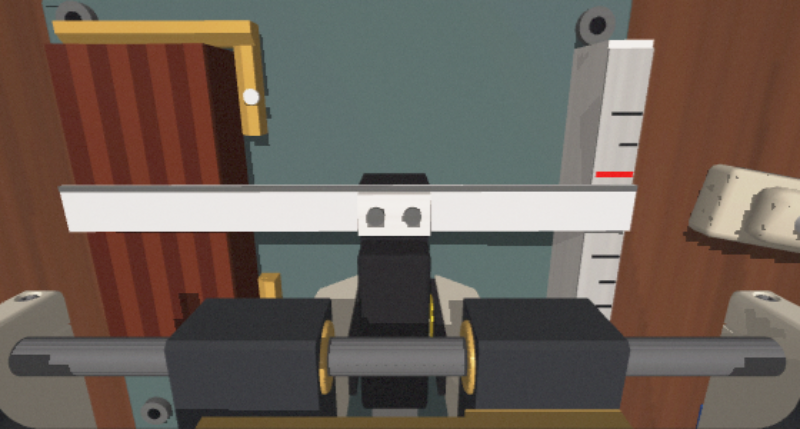

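The blade crosses at row 185–232 with its marking edge at row 185. The red mark is just beyond it at row 174, columns 596–633. The block is seated at left.

```bash
cat > m.py <<'E'
from h import *
def meas(im,c):
    h=cv2.cvtColor(im,cv2.COLOR_BGR2HSV).astype(int);H,S,V=h[...,0],h[...,1],h[...,2]
    red=((H<6)|(H>174))&(S>150)&(V>150);red[:,:410]=0;red[:,450:]=0;red[:130]=0;red[215:]=0
    q=np.argwhere(red);print("red",q.min(0),q.max(0));r=q[:,0].mean();cm=q[:,1].mean()
    print("V near red col",[(k,im[k,int(cm)].tolist()) for k in range(int(r)-3,int(r)+14)])
    return r,cm
E
python3 - <<'E'
from m import *
import pickle
c=pickle.load(open("wrist5.pkl","rb"));r,cm=meas(cv2.imread("pics/wrist5.png"),c)
print("red",pix(c,[[cm,r]],.041))
for k in(178,178.5,179,179.5,180,182):print(k,pix(c,[[cm,k]],.043)[0,1],pix(c,[[cm,k]],.045)[0,1])
E
```

```text
red [170 417] [173 442]
V near red col [(168, [183, 189, 196]), (169, [181, 187, 194]), (170, [26, 29, 237]), (171, [31, 29, 237]), (172, [32, 34, 238]), (173, [33, 31, 237]), (174, [184, 190, 195]), (175, [182, 188, 193]), (176, [185, 189, 194]), (177, [183, 189, 193]), (178, [183, 189, 192]), (179, [155, 162, 162]), (180, [107, 111, 110]), (181, [103, 106, 106]), (182, [107, 108, 109]), (183, [104, 105, 108]), (184, [230, 233, 235])]
red [[0.67290309 0.07914755 0.041     ]]
178 0.07631755844260414 0.07670939197582419
178.5 0.0760708847146643 0.07646615979750841
179 0.07582396550659004 0.07622268556395502
179.5 0.07557680045176049 0.07597896891365818
180 0.07532938918282431 0.07573500948439177
182 0.07433727459332007 0.07475673670779988
```

>>> arm_command --deltas '[0,0,0,0,0.0015,0,15,0,0,0,0,0.003,0,15,0,0,0,0,0.0031,0,15,0,0,0,0,0.0031,0,15,0,0,0,0,0.0031,0,15]'

```text
clock: 12.2
position: [0.5989, 0.0279, 0.0469]
ee_rot: [2.216, 2.227, 0.0]
force: [-2.4, -1.4, 8.4]
width: 0.279
gripper_force: 25.0
```

```bash
python3 - <<'E'
from m import *
s=sensors.observe();print(s["clock"],s["position"],s["force"],s["width"],s["gripper_force"])
c=optics.calibration("wrist");im=optics.get_image("wrist");cv2.imwrite("pics/w6.png",im)
try: meas(im,c)
except Exception as e: print(e)
p=proj(c,[[.673,.0791,.041]])[0];print(p,[(k,im[k,int(p[0])].tolist()) for k in range(int(p[1])-6,int(p[1])+9)])
for k in(p[1]-1,p[1],p[1]+1):print(pix(c,[[p[0],k]],.043)[0,1],pix(c,[[p[0],k]],.041)[0,1])
a=im[90:330];cv2.imwrite("pics/c6.png",cv2.resize(a,(800,343),interpolation=cv2.INTER_NEAREST))
E
```

```text
12.2 [0.59885784 0.02788001 0.04687538] [-2.44932688 -1.39215388  8.395451  ] 0.2792913789782888 24.99834716320038
red [176 417] [178 441]
V near red col [(173, [186, 192, 198]), (174, [183, 188, 195]), (175, [143, 147, 211]), (176, [34, 33, 238]), (177, [31, 34, 238]), (178, [67, 67, 228]), (179, [157, 160, 163]), (180, [105, 109, 110]), (181, [106, 108, 110]), (182, [105, 104, 107]), (183, [108, 108, 107]), (184, [230, 232, 235]), (185, [230, 232, 235]), (186, [229, 232, 234]), (187, [230, 232, 235]), (188, [229, 231, 233]), (189, [231, 232, 235])]
[428.942172   177.32191407] [(171, [187, 191, 197]), (172, [185, 190, 198]), (173, [186, 192, 198]), (174, [183, 188, 195]), (175, [143, 147, 211]), (176, [34, 33, 238]), (177, [31, 34, 238]), (178, [67, 67, 228]), (179, [157, 160, 163]), (180, [105, 109, 110]), (181, [106, 108, 110]), (182, [105, 104, 107]), (183, [108, 108, 107]), (184, [230, 232, 235]), (185, [230, 232, 235])]
0.07997966863243966 0.07959881206189988
0.079487720667615 0.07909999999999998
0.07899479381245626 0.0786001953894144
```

View pics/c6.png

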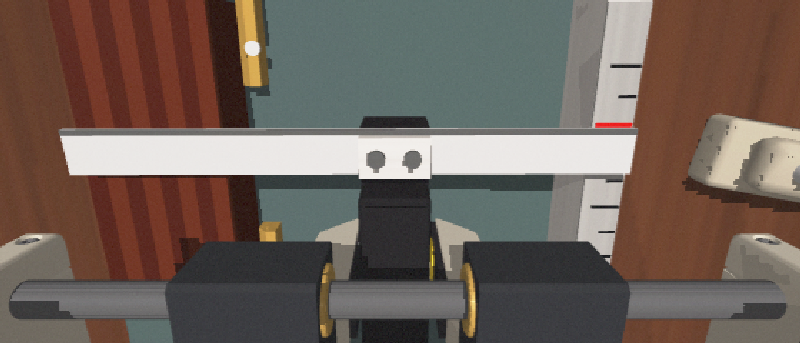

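The blade edge is at row 179 at the red line, about 0.1–0.4 mm short of its centre. A small last nudge will do.

>>> arm_command --deltas '[0,0,0,0,0.0003,0,15,0,0,0,0,0.0003,0,15,0,0,0,0,0.0003,0,15]'

```text
clock: 12.55
position: [0.5989, 0.0279, 0.0469]
ee_rot: [2.216, 2.226, 0.0]
force: [-2.2, -2.3, 8.7]
width: 0.279
gripper_force: 25.0
```

```bash
python3 - <<'E'
from m import *
s=sensors.observe();print(s["clock"],s["position"],s["force"],s["width"],s["gripper_force"])
c=optics.calibration("wrist");im=optics.get_image("wrist")
r,cm=meas(im,c);print(proj(c,[[.673,.0791,.041],[.673,.0791,.043]]))
arm.sign_off()
E
```

```text
12.55 [0.598862   0.02793751 0.04690626] [-2.1525963  -2.26843133  8.72229814] 0.2785890193974347 24.99920815229416
red [176 417] [178 441]
V near red col [(173, [185, 188, 195]), (174, [185, 188, 195]), (175, [147, 150, 195]), (176, [33, 31, 238]), (177, [33, 32, 237]), (178, [69, 70, 229]), (179, [158, 161, 165]), (180, [105, 108, 110]), (181, [103, 106, 108]), (182, [105, 106, 106]), (183, [107, 107, 110]), (184, [231, 232, 235]), (185, [229, 232, 234]), (186, [230, 232, 234]), (187, [232, 232, 236]), (188, [231, 232, 235]), (189, [229, 231, 234])]
[[428.91180784 177.48841514]
 [430.9009439  178.28595371]]
the job is handed in; nothing more can be done
```

The job is handed in at 12.6 s: the block is seated in the pocket and released, and the gauge arm is held with its button in and the blade edge at the red 80 mm mark, to within about 0.5 mm by the camera (a last 0.3 mm nudge hardly moved it).

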